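# Present a collector's ball on its dish for a photograph

### The arm

A 6-joint arm with a two-finger parallel gripper is mounted at the origin on the work surface. World frame = base frame: x ahead of the robot, y to its left, z up, the work surface at z = 0. Lengths are in m, angles in rad, forces in N, time in s.
With the tool pointing down it reaches from about 0.25 to 0.8 m from the base axis. Payload 3.9 kg.
Tool frame: the origin (TCP) lies between the finger pads; the fingertips stand 22 mm ahead of it and the grasp point (between the pads) lies 3 mm ahead of it; z points along the fingers, y is the direction in which the jaws open and shut (so a half turn about z gives the same grasp; the last joint's range is limited). The gripper opens to 85 mm and grips with 20 to 120 N. Pads are 22 mm wide; open, the fingers measure 114 mm over their backs; the gripper's body (76 mm by 85 mm) begins 54 mm behind the grasp point. The pads swing forward as they close: fully open they stand 13 mm farther back than shut.
Start: joints at [-1.288, 0.26, -0.138, 1.173, 0, 1.571], TCP at [0.146, -0.504, 0.253] pointing down, gripper open.
Joint ranges: [-2.78, 2.78], [-0.83, 1.72], [-1.28, 1.37], [-1.9, 2.12], [-1.57, 1.48], [-3.14, 3.14]. Speed limits (rad/s): [2.57, 2.57, 3.14, 3.14, 3.14, 3.14].

### API

Orientations are given as a unit quaternion [w, x, y, z].
In Python, from cell import ctrl gives the robot as it stands.
- The arm moves only by the tool drive_tool, never from a script. Its argument "plan" is a list of rows, each a list of 5 numbers: the shift along the tool's x, y, z in m, then the turn about the tool's z in degrees, then the finger opening in m, from 0 to 0.0854. A call has 1 to 5 rows; each row is the pose to reach, as a shift and turn from the pose commanded when the call began, along the tool's axes at that moment; what a row does not reach only later rows make up. A row lasts 1/12 s, in which the tool goes at most 41.7 mm and 7.16 degrees, less where a joint would pass 70% of its speed; a pose out of reach is approached as far as the arm can. A call with a gripper value outside its range is refused whole. The fingers move at their own pace and stop on an object; "squeeze" is the grip in N (left out, the last holds). Time passes only in rows, so rows that repeat a pose let the fingers close. It gives the time, the measured TCP pose, the force and the opening at its end, in the units of the state.
- ctrl.observe(): the state, without advancing time (a new reading comes with each control period).
- ctrl.capture(name): name is "scene" or "top" or "wrist"; returns a dict with "pixels" (400x640x3 uint8, red, green, blue), "depth" (400x640 float32, m along the optical axis (not along the pixel's ray), 0 where there is no reading), "intrinsics" (3x3 intrinsics, pixels), "extrinsics" (4x4, takes a point from camera to world coordinates). Camera axes: x right, y up, looking along -z (the intrinsics and any distortion apply to the point x, -y, -z); pixel columns grow to the right and rows downward; lengths in m; the calibration is good to about 2 mm. A picture is of the moment at which its call begins.
- ctrl.close_job(): hands the job in, once; it reports no verdict.
The state is a dict: "clock": time; "q": joint angles; "qd": joint speeds; "tau": joint torques, N m; "tcp_pos": TCP position; "orientation": TCP orientation; "force": force on the tool from outside, world axes, zero at the start; "torque": the same for the moment, N m; "grip_width": opening from 0.0 (shut) to 1.0 (fully open).
Only numpy, scipy, OpenCV 4.12 (cv2) and the standard library are available. Lean on these libraries where they do the work, as an engineer would, in place of code of your own. Each camera call takes 0.05 s, during which the arm holds its last target.

### The job

Free the ball dish from its cradle: flip the red cam lever all the way over, away from the robot, then slide the blue keeper all the way back off the dish. Take the dish by the bar of its overhead handle, lift it out, turn it a quarter turn (either way round) from how it sat in the cradle, and finish still holding it steady and level about 10 cm above the middle of the round blue mat. The loose ball must stay in the middle of the dish all the while and must not be touched, and the tin, the carton and the display case are to be left where they are.

Things in the scene. Friction and masses are not known exactly. Their poses are not given: they have to be found in the camera images.
- cradle: Grey cradle fixed to the table, position and heading differ each time. Its origin is on the table surface below the middle of the seat of the dish; z up. Plate 150 x 150 mm and 12 mm thick round the origin, and a 60 mm wide guide rail that runs from the plate along the cradle's +y to y = 240 mm. The dish stands on the plate inside four stops 8 mm high. All offsets given below are in this frame.
- lever_tip (a point): Centre of the round end of the red cam lever, 62 mm from its pivot (end is 18 mm in diameter and 18 mm wide; arm 12 mm thick, 70 mm long). The pivot lies at x 0, y 180, z 45 mm in the cradle frame, and its axis is the cradle's y axis.
- lever (a joint): Cam lever angle, rad. 0 = locked: the arm leans 0.7 rad from upright to the cradle's -x (towards the robot). 1.4 = free: it leans 0.7 rad to +x. It stays where it is left; about 1 N at the end moves it. Above 1.1 the cam has cleared the keeper's tail and the keeper can slide; below, it is blocked.
- keeper_fin (a point): Middle of the blue upright fin of the keeper: 36 mm wide along the cradle's x, 10 mm thick along y, top 87 mm above the table; the fin stands free above the keeper's tongue, whose top is 46 mm above the table. At x 0, y 103, z 70 mm in the cradle frame while the keeper is home. The tongue reaches from the fin over the rim of the dish.
- keeper (a joint): Keeper slide, m. 0 = home over the dish rim; grows along the cradle's +y (away from the dish) to 0.045, its stop; about 2 N moves it once the lever is over.
- dish: Black dished plate, 128 mm in diameter, about 25 mm high, with an aluminium overhead handle; 175 to 290 g. Origin at the centre of its underside, z up, x along the handle bar. In the cradle its x is along the cradle's x and its underside is 12 mm above the table. The hollow is a shallow cone, 6 degrees in the middle and 20 degrees towards the rim: the ball rolls off the middle when the dish is tilted more or jerked.
- dish_bar (a point): Middle of the handle bar, 105 mm straight above the dish's underside. The bar is 126 mm long along the dish's x, 12 mm thick along its y, 18 mm high. Two uprights join its ends to the rim; between them the bar is free, and 44 mm clear above the ball. Axes as those of the dish.
- dish_middle (a point): Lowest point of the dish's hollow, 10 mm above its underside, where the ball rests.
- ball_center (a point): Centre of the loose white ball, 43 mm in diameter, 35 to 60 g; it rests in the middle of the dish.
- ball: The white ball itself (its axes turn as it rolls).
- mat: Round blue photo mat, 160 mm in diameter, 3 mm thick, fixed on the table; origin at the centre of its underside.
- tin: Bystander: tin with a green band, 66 mm in diameter, 100 mm high; origin under its centre.
- carton: Bystander: cardboard carton 85 x 110 x 60 mm; origin under its centre.
- case: Bystander: clear display case 75 x 75 x 72 mm on a dark wooden foot, with an orange ball inside; origin under its centre.
Mind the look-alikes: they are no part of the job. There is more than one size of the dish; the job needs the middle-sized.

How it is judged:
By the outcome, as a careful person would: the job done as asked, in the order asked, and still so for the second after the job is handed in, while the arm keeps its last pose, push and grip.
It also fails if it takes over 64 s, if anything falls off the work surface, if the arm or the gripper's body presses on something with over 40 N, if the wrist force passes 120 N, or if a joint passes its speed limit or range.

## Working session

There is one attempt and no reset: what is moved stays moved. The work goes in short steps, Python scripts to look and compute and a tool call to move; the robot and the scene stay as the last step left them, time stands still between calls to the robot, and variables do not carry over. Pictures are saved under pics/ and viewed, and the job is handed in when it is done.

Besides the shell and the picture viewer there is one more tool, called as name(argument=value, ...) on one line, values as JSON. drive_tool: Moves the arm, as the interface text tells. Its arguments: {"type":"object","properties":{"plan":{"type":"array","items":{"type":"array","items":{"type":"number"}}},"squeeze":{"type":"number"}},"required":["plan"]}

```bash
ls; mkdir -p pics; cat > h.py <<'E'
import numpy as np, cv2, json
from cell import ctrl
def cap(n,f=None):
    c=ctrl.capture(n)
    if f: cv2.imwrite('pics/'+f,c['pixels'][:,:,::-1])
    return c
def cloud(c):
    d=c['depth'];K=np.array(c['intrinsics']);T=np.array(c['extrinsics'])
    v,u=np.indices(d.shape)
    p=np.stack([(u-K[0,2])/K[0,0]*d,-(v-K[1,2])/K[1,1]*d,-d],-1)
    w=p@T[:3,:3].T+T[:3,3]; w[d==0]=np.nan
    return w
def ray(c,u,v,z):
    K=np.array(c['intrinsics']);T=np.array(c['extrinsics'])
    r=T[:3,:3]@np.array([(u-K[0,2])/K[0,0],-(v-K[1,2])/K[1,1],-1]);o=T[:3,3]
    return o+r*(z-o[2])/r[2]
E
python3 - <<'E'
from h import *
for n in ['scene','top','wrist']:
    c=cap(n,n+'0.png'); print(n,c['intrinsics'],np.round(c['extrinsics'],3).tolist(),{k for k in c})
print(ctrl.observe())
E
```

```text
pics
scene [[384.21808329   0.         318.15730674]
 [  0.         384.21808329 202.62538268]
 [  0.           0.           1.        ]] [[-0.758, -0.512, 0.404, 0.885], [0.652, -0.612, 0.447, 0.403], [0.018, 0.603, 0.798, 0.851], [0.0, 0.0, 0.0, 1.0]] {'pixels', 'intrinsics', 'extrinsics', 'depth'}
top [[426.19416605   0.         325.81892587]
 [  0.         426.19416605 194.67716277]
 [  0.           0.           1.        ]] [[0.0, 0.992, -0.128, 0.413], [-1.0, 0.002, 0.012, 0.012], [0.012, 0.128, 0.992, 1.052], [0.0, 0.0, 0.0, 1.0]] {'pixels', 'intrinsics', 'extrinsics', 'depth'}
wrist [[300.06934139   0.         320.14697715]
 [  0.         300.06934139 200.16859023]
 [  0.           0.           1.        ]] [[0.279, 0.91, 0.306, 0.225], [-0.96, 0.265, 0.087, -0.482], [-0.002, -0.318, 0.948, 0.373], [0.0, 0.0, 0.0, 1.0]] {'pixels', 'intrinsics', 'extrinsics', 'depth'}
{'clock': 0.15, 'q': array([-1.28799225e+00,  2.60511333e-01, -1.39061518e-01,  1.17269707e+00,
        3.15472843e-05,  1.57076496e+00]), 'qd': array([-0.00054157, -0.00076573,  0.00503328, -0.00035053,  0.00126502,
       -0.00074298]), 'tau': array([ 1.40823668e-03, -4.06006300e+01,  2.54166001e+01,  1.26568126e-02,
        7.41048234e-05,  1.21262846e-05]), 'tcp_pos': array([ 0.14637495, -0.50367796,  0.25267177]), 'orientation': array([-7.31666254e-04,  9.90016901e-01,  1.40946774e-01, -8.82098717e-05]), 'force': array([-0.39433974,  0.2333486 ,  0.00117563]), 'torque': array([-0.04069232,  0.01682079,  0.00200683]), 'grip_width': 1.00343136023142}
```

View pics/scene0.png

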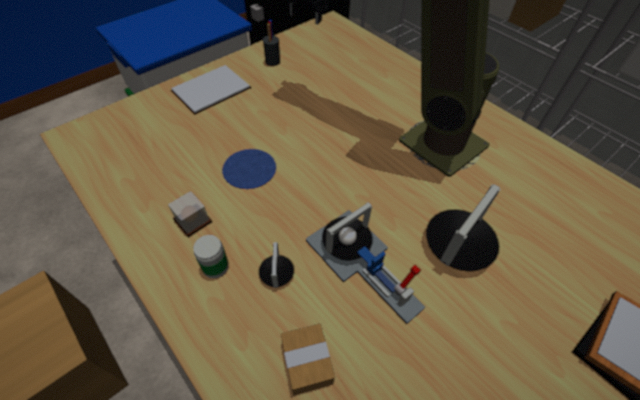

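View pics/top0.png

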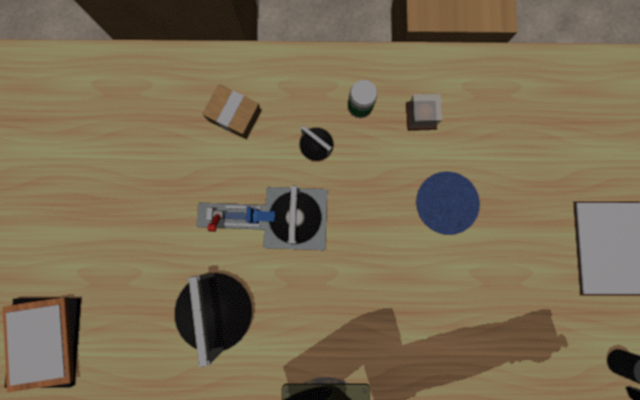

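View pics/wrist0.png

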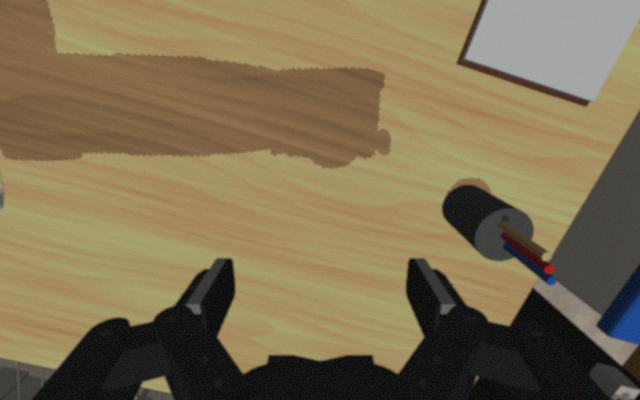

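The top view shows the middle-sized dish in the cradle at (295,217), with the rail running left, the lever's red end at (213,225), the fin at about (258,216) and the mat at (448,203). The big dish is at (214,312) and the small one at (316,144); both are look-alikes.

```bash
python3 - <<'E'
from h import *
c=cap('top'); w=cloud(c); im=c['pixels']; hsv=cv2.cvtColor(im,cv2.COLOR_RGB2HSV)
H,S,V=[hsv[...,i].astype(int) for i in range(3)]
v,u=np.indices(H.shape)
roi=(u>185)&(u<340)&(v>170)&(v<265)
def rep(n,m):
    p=w[m];p=p[~np.isnan(p).any(1)]; print(n,m.sum(),'px',u[m].mean().round(1),v[m].mean().round(1),'med',np.median(p,0).round(4),'max z',np.percentile(p[:,2],95).round(4))
blue=(H>100)&(H<125)&(S>120)
red=((H<6)|(H>174))&(S>150)&(V>60)
matm=blue&(u>400)&(u<500)&(v<260)
rep('mat',matm); M=cv2.moments(cv2.convexHull(np.argwhere(matm)[:,::-1].astype(np.int32))); print('mat',ray(c,M['m10']/M['m00'],M['m01']/M['m00'],.003))
rep('blue',blue&roi); rep('red',red&roi)
# fin top
m=blue&roi&(w[...,2]>.075)&(w[...,2]<.1); rep('fintop',m); print(ray(c,u[m].mean(),v[m].mean(),.087))
r=red&roi; print('red top', w[r][w[r][:,2].argsort()][-5:].round(3))
# plate: z about .012
gp=roi&(S<70)&(w[...,2]>.005)&(w[...,2]<.018); rep('plate',gp)
q=cv2.morphologyEx(gp.astype(np.uint8),cv2.MORPH_CLOSE,np.ones((25,25)))
pts=np.array([ray(c,a,b,.012)[:2] for b,a in np.argwhere(gp)])
print(pts.min(0),pts.max(0)); 
# bar top
b=roi&(w[...,2]>.105)&(w[...,2]<.14)&(S<80)&(u>270); rep('bar',b)
pb=np.array([ray(c,x,y,.126)[:2] for y,x in np.argwhere(b)])
rc=cv2.minAreaRect(pb.astype(np.float32)*1000); print('bar rect',rc)
o=cv2.resize(im[160:275,180:345],None,fx=4.8,fy=4.8,interpolation=cv2.INTER_CUBIC); cv2.imwrite('pics/z1.png',o[:,:,::-1])
s=cap('scene')['pixels'][190:330,290:440]; cv2.imwrite('pics/z2.png',cv2.resize(s,None,fx=4,fy=4,interpolation=cv2.INTER_CUBIC)[:,:,::-1])
E
```

```text
mat 2644 px 447.6 202.7 med [ 0.5307 -0.3036  0.0041] max z 0.0071
mat [ 0.52937535 -0.30371816  0.003     ]
blue 328 px 259.7 215.6 med [0.4923 0.1583 0.0473] max z 0.0886
red 93 px 213.2 223.4 med [0.4698 0.2521 0.1005] max z 0.1089
fintop 63 px 248.3 214.6 med [0.4914 0.1757 0.087 ] max z 0.0908
[0.49230924 0.17554272 0.087     ]
red top [[0.463 0.258 0.109]
 [0.463 0.26  0.109]
 [0.461 0.257 0.109]
 [0.461 0.259 0.11 ]
 [0.463 0.255 0.11 ]]
plate 2256 px 271.1 218.4 med [0.4852 0.132  0.013 ] max z 0.0161
[ 0.41508832 -0.00146578] [0.56663225 0.31443388]
bar 349 px 292.2 214.1 med [0.4904 0.0737 0.1264] max z 0.1293
bar rect ((489.9527893066406, 72.79254913330078), (15.574060440063477, 124.6870346069336), 88.5743179321289)
```

View pics/z1.png

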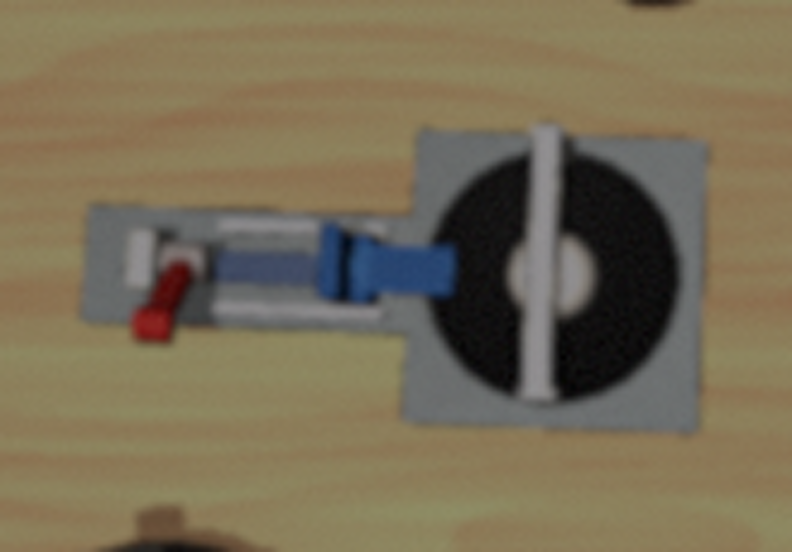

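View pics/z2.png

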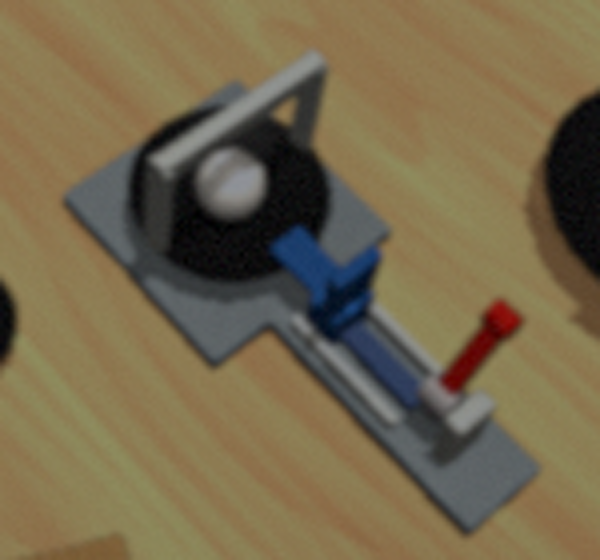

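```bash
python3 - <<'E'
from h import *
c=cap('top')
def R(a,b,z): return ray(c,180+(a+.5)/4.8-.5,160+(b+.5)/4.8-.5,z)[:2]
TL,TR,BR,BL=[R(*p,.012) for p in [(417,128),(707,143),(695,432),(402,415)]]
e1,e2=R(90,205,.012),R(82,322,.012)
print('corners',TL,TR,BR,BL,'ctr',(TL+TR+BR+BL)/4, 'sides',[np.linalg.norm(a-b) for a,b in ((TL,TR),(TR,BR),(BR,BL),(BL,TL))])
for d in (TL-TR,BL-BR): print('yaw y', np.degrees(-np.arctan2(d[0],d[1])))
for d in (TL-BL,TR-BR,e1-e2): print('yaw x', np.degrees(np.arctan2(d[1],d[0])))
print('railend',(e1+e2)/2, 'rail yaw',np.degrees(-np.arctan2(*((e1+e2)/2-(TL+TR+BR+BL)/4))))
s=ctrl.capture('scene')
K=s['intrinsics'];T=np.array(s['extrinsics'])
# red tip two views triangulate
def rr(c,u,v):
    K=c['intrinsics'];T=np.array(c['extrinsics']);d=T[:3,:3]@np.array([(u-K[0,2])/K[0,0],-(v-K[1,2])/K[1,1],-1]);return T[:3,3],d/np.linalg.norm(d)
def tri(p,q):
    o1,d1=rr(c,*p);o2,d2=rr(s,*q);A=np.stack([d1,-d2],1);t=np.linalg.lstsq(A,o2-o1,rcond=None)[0]
    a,b=o1+t[0]*d1,o2+t[1]*d2;return (a+b)/2,np.linalg.norm(a-b)
print('tip',tri((180+153/4.8,160+322/4.8),(290+502/4,190+320/4)))
x,y,th=.490,.0728,np.radians(-1.8)
for n,p in dict(tip=(-.062*np.sin(.7),.18),tip2=(.062*np.sin(.7),.18),fin=(0,.103)).items():
    print(n,x+p[0]*np.cos(th)-p[1]*np.sin(th),y+p[0]*np.sin(th)+p[1]*np.cos(th))
print('z tip',.045+.062*np.cos(.7))
E
```

```text
corners [0.56835194 0.14518648] [ 0.56087912 -0.00366352] [0.41365196 0.00239724] [0.42210894 0.15008677] ctr [0.49124799 0.07350174] sides [np.float64(0.14903746178666308), np.float64(0.14735185140193452), np.float64(0.14793146890450748), np.float64(0.14632507839984749)]
yaw y -2.8740475970413346
yaw y -3.277283159276975
yaw x -1.9191418741442114
yaw x -2.357307644051025
yaw x -1.6736533667379134
railend [0.49854496 0.31173966] rail yaw -1.7543596318990942
tip (array([0.46247263, 0.25510262, 0.0983964 ]), np.float64(0.002896045151442839))
tip 0.455732148742805 0.25396577359302863
tip2 0.5355757245253212 0.2514565881386348
fin 0.4932353081850472 0.17574917571767035
z tip 0.09242021561163828
```

drive_tool(plan=[[0.035, -0.01, 0, -7, 0.0], [0.07, -0.02, 0, -14, 0.0], [0.105, -0.03, 0, -21, 0.0], [0.14, -0.042, 0, -28, 0.0], [0.18, -0.055, 0, -35, 0.0]], squeeze=40)

```text
clock: 0.77
tcp_pos: [0.3044, -0.4006, 0.2534]
orientation: [0.0, 0.901, 0.434, -0.0]
force: [0.7, -0.4, -0.0]
grip_width: 0.304
```

```bash
cat >> h.py <<'E'
from scipy.spatial.transform import Rotation as Ro
def st():
    o=ctrl.observe(); q=o['orientation']; R=Ro.from_quat([q[1],q[2],q[3],q[0]]).as_matrix()
    return o,R
def go(p,yaw=None):
    o,R=st(); d=R.T@(np.array(p)-o['tcp_pos']); y=np.degrees(np.arctan2(R[1,0],R[0,0]))
    print('t',o['clock'],'tcp',o['tcp_pos'].round(4),'yaw',y.round(2),'tilt',np.degrees(np.arccos(-R[2,2])).round(2),'F',o['force'].round(1),'g',round(o['grip_width'],3),'q',o['q'].round(2))
    print('shift',d.round(4),'turn',None if yaw is None else round(y-yaw,2))
E
python3 -c "
from h import *
go((.41,.2535,.20),88)"
```

```text
t 0.7667 tcp [ 0.3044 -0.4006  0.2534] yaw 51.46 tilt 0.03 F [ 0.7 -0.4 -0. ] g 0.304 q [-0.92  0.22 -0.19  1.16 -0.    1.32]
shift [ 0.5774 -0.3249  0.053 ] turn -36.54
```

drive_tool(plan=[[0.035, -0.018, 0, -7, 0.0], [0.07, -0.036, 0, -14, 0.0], [0.105, -0.055, 0, -21, 0.0], [0.14, -0.075, 0, -28, 0.0], [0.175, -0.094, 0, -36, 0.0]])

```text
clock: 1.18
tcp_pos: [0.3399, -0.2042, 0.2533]
orientation: [0.0, 0.727, 0.686, 0.0]
force: [1.1, 0.8, 0.2]
grip_width: -0.002
```

```bash
python3 -c "
from h import *
go((.41,.2535,.20),88)"
```

```text
t 1.1833 tcp [ 0.3399 -0.2042  0.2533] yaw 86.68 tilt 0.02 F [1.1 0.8 0.2] g -0.002 q [-0.54  0.04 -0.41  1.12  0.    1.09]
shift [0.4609 0.0435 0.0534] turn -1.32
```

drive_tool(plan=[[0.04, 0.005, 0, 0, 0.0], [0.08, 0.01, 0, 0, 0.0], [0.12, 0.015, 0, 0, 0.0], [0.16, 0.02, 0, 0, 0.0], [0.2, 0.02, 0, 0, 0.0]])

```text
clock: 1.6
tcp_pos: [0.3734, -0.0058, 0.2537]
orientation: [0.001, 0.729, 0.684, 0.001]
force: [1.2, -0.8, -0.7]
grip_width: -0.003
```

drive_tool(plan=[[0.04, 0.005, 0, 0, 0.0], [0.08, 0.01, 0, 0, 0.0], [0.12, 0.015, 0, 0, 0.0], [0.16, 0.02, 0, 0, 0.0], [0.2, 0.02, 0, 0, 0.0]])

```text
clock: 2.02
tcp_pos: [0.4059, 0.193, 0.2535]
orientation: [0.0, 0.729, 0.684, 0.001]
force: [0.7, -0.3, -0.5]
grip_width: 0.002
```

drive_tool(plan=[[0.04, 0.0, 0, 0, 0.0], [0.05, 0.0, 0.0, 0, 0.0], [0.05, 0.0, 0.0, 0, 0.0]])

```text
clock: 2.27
tcp_pos: [0.4088, 0.2433, 0.2531]
orientation: [-0.0, 0.728, 0.686, 0.0]
force: [0.2, -0.1, 0.3]
grip_width: 0.001
```

```bash
python3 -c "
from h import *
go((.41,.2535,.10),88)"
```

```text
t 2.2667 tcp [0.4088 0.2433 0.2531] yaw 86.62 tilt 0.04 F [ 0.2 -0.1  0.3] g 0.001 q [ 0.54  0.18 -0.25  1.14  0.    2.17]
shift [0.0102 0.0006 0.1531] turn -1.38
```

drive_tool(plan=[[0.01, -0.012, 0.04, -1.5, 0.0], [0.01, -0.012, 0.08, -1.5, 0.0], [0.01, -0.012, 0.12, -1.5, 0.0], [0.01, -0.012, 0.153, -1.5, 0.0], [0.01, -0.012, 0.153, -1.5, 0.0]])

```text
clock: 2.68
tcp_pos: [0.3924, 0.2467, 0.0951]
orientation: [-0.001, 0.721, 0.693, -0.006]
force: [-1.1, 0.2, -0.4]
grip_width: 0.005
```

```bash
python3 -c "
from h import *
go((.51,.2535,.10),88)
cap('wrist','w1.png');s=cap('scene')['pixels'][130:330,270:490]; cv2.imwrite('pics/s1.png',cv2.resize(s,None,fx=3,fy=3)[:,:,::-1])"
```

```text
t 2.6833 tcp [0.3924 0.2467 0.0951] yaw 87.78 tilt 0.72 F [-1.1  0.2 -0.4] g 0.005 q [ 0.56  0.3  -0.54  0.75 -0.    2.17]
shift [ 0.0113  0.1172 -0.0062] turn -0.22
```

View pics/s1.png

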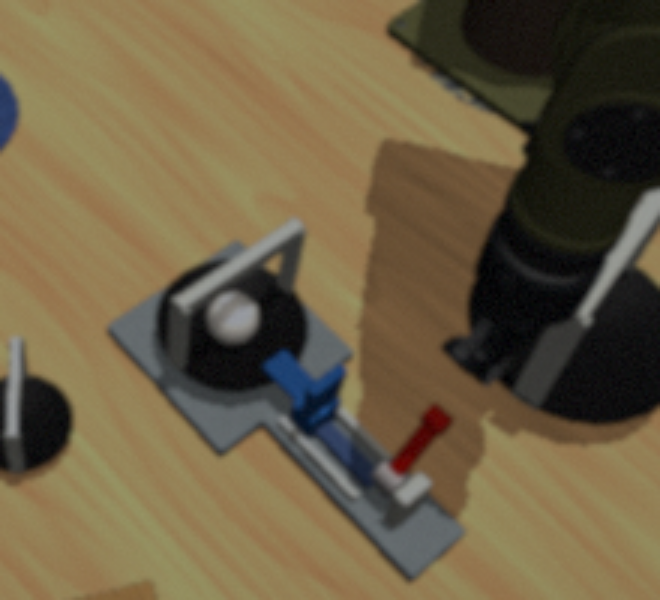

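View pics/w1.png

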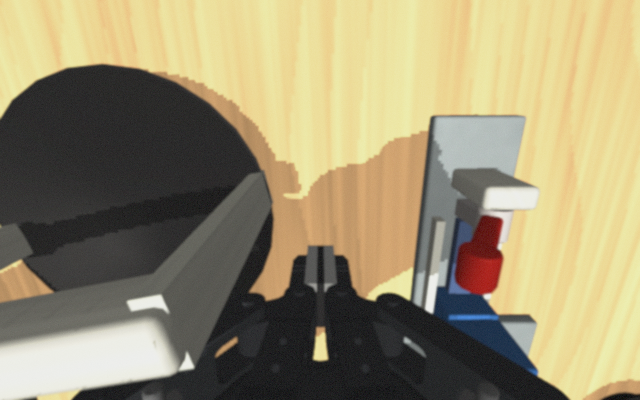

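The gripper is in place beside the lever. The look-alike's handle is close behind it but the measured force is small. Next I push the lever in +x.

drive_tool(plan=[[0.0, 0.015, 0, 0, 0.0], [0.0, 0.03, 0, 0, 0.0], [0.0, 0.04, 0, 0, 0.0]])

```text
clock: 3.03
tcp_pos: [0.4405, 0.2505, 0.1036]
orientation: [0.001, 0.72, 0.693, 0.003]
force: [-3.8, 1.1, 3.2]
grip_width: 0.001
```

```bash
python3 -c "
from h import *
go((.51,.2535,.10),88)"
```

```text
t 3.0333 tcp [0.4405 0.2505 0.1036] yaw 87.81 tilt 0.35 F [-3.8  1.1  3.2] g 0.001 q [ 0.52  0.34 -0.45  0.78 -0.    2.13]
shift [0.0056 0.0693 0.0039] turn -0.19
```

drive_tool(plan=[[0.001, 0.012, 0, 0, 0.0], [0.002, 0.024, 0, 0, 0.0], [0.003, 0.036, 0, 0, 0.0], [0.003, 0.046, 0, 0, 0.0], [0.003, 0.055, 0, 0, 0.0]])

```text
clock: 3.45
tcp_pos: [0.4937, 0.2509, 0.102]
orientation: [0.0, 0.72, 0.694, 0.001]
force: [-1.7, 0.1, -0.3]
grip_width: -0.002
```

```bash
python3 -c "
from h import *
go((.51,.2535,.10),88)"
```

```text
t 3.45 tcp [0.4937 0.2509 0.102 ] yaw 87.84 tilt 0.12 F [-1.7  0.1 -0.3] g -0.002 q [ 0.47  0.41 -0.33  0.83  0.    2.08]
shift [0.0032 0.0162 0.002 ] turn -0.16
```

drive_tool(plan=[[0.0, 0.006, 0, 0, 0.0], [0.0, 0.012, 0, 0, 0.0], [0.0, 0.014, 0, 0, 0.0]])

```text
clock: 3.7
tcp_pos: [0.507, 0.2501, 0.1005]
orientation: [0.0, 0.72, 0.694, 0.0]
force: [-1.0, 0.2, 0.2]
grip_width: 0.002
```

```bash
python3 -c "
from h import *
go((.51,.2535,.10),88)
cap('wrist','w2.png');s=cap('scene')['pixels'][130:330,270:490]; cv2.imwrite('pics/s2.png',cv2.resize(s,None,fx=3,fy=3)[:,:,::-1])"
```

```text
t 3.7 tcp [0.507  0.2501 0.1005] yaw 87.84 tilt 0.02 F [-1.   0.2  0.2] g 0.002 q [ 0.46  0.43 -0.3   0.84 -0.    2.07]
shift [0.0035 0.0028 0.0005] turn -0.16
```

View pics/s2.png

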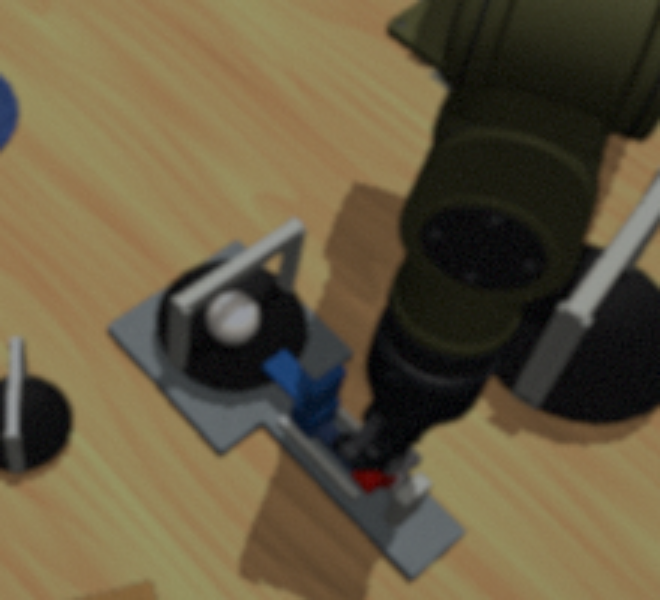

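View pics/w2.png

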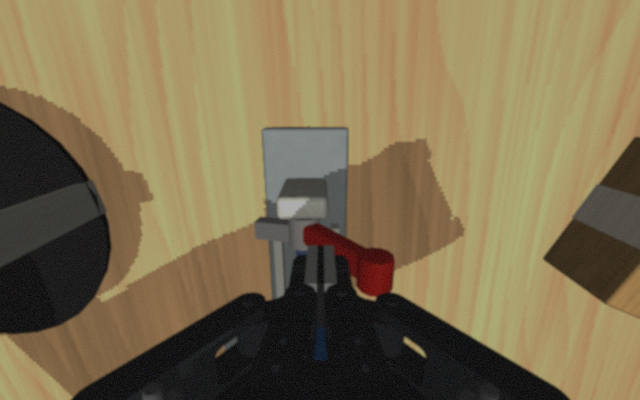

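drive_tool(plan=[[0.003, 0.005, 0, 0, 0.0], [0.003, 0.008, 0, 0, 0.0], [0.003, 0.01, 0, 0, 0.0]])

```text
clock: 4.05
tcp_pos: [0.5115, 0.2526, 0.0998]
orientation: [-0.003, 0.72, 0.694, -0.004]
force: [-13.9, 0.6, 10.2]
grip_width: -0.001
```

```bash
python3 -c "
from h import *
go((.42,.2535,.10),88)"
```

```text
t 4.05 tcp [0.5115 0.2526 0.0998] yaw 87.93 tilt 0.57 F [-13.9   0.6  10.2] g -0.001 q [ 0.46  0.45 -0.28  0.85  0.    2.06]
shift [-0.0024 -0.0915  0.0007] turn -0.07
```

The force rose to 14 N, so the lever is at its stop. I back off, lift, and go round to the keeper.

drive_tool(plan=[[0.0, -0.015, 0, 0, 0.0], [0.0, -0.03, -0.02, 0, 0.0], [-0.01, -0.03, -0.06, 0, 0.0], [-0.05, -0.025, -0.075, 0, 0.0], [-0.09, -0.025, -0.075, 0, 0.0]])

```text
clock: 4.47
tcp_pos: [0.4923, 0.1658, 0.1799]
orientation: [0.003, 0.719, 0.695, 0.005]
force: [1.4, -0.6, -0.1]
grip_width: -0.002
```

```bash
python3 -c "
from h import *
go((.493,.138,.082),88)
cap('top');c=cap('top');s=c['pixels'][160:275,180:345]; cv2.imwrite('pics/t3.png',cv2.resize(s,None,fx=4,fy=4)[:,:,::-1])
s=cap('scene')['pixels'][130:330,270:490]; cv2.imwrite('pics/s3.png',cv2.resize(s,None,fx=3,fy=3)[:,:,::-1])"
```

```text
t 4.4667 tcp [0.4923 0.1658 0.1799] yaw 88.12 tilt 0.66 F [ 1.4 -0.6 -0.1] g -0.002 q [ 0.33  0.29 -0.3   0.97 -0.    1.93]
shift [-0.0281  0.0005  0.0978] turn 0.12
```

View pics/s3.png

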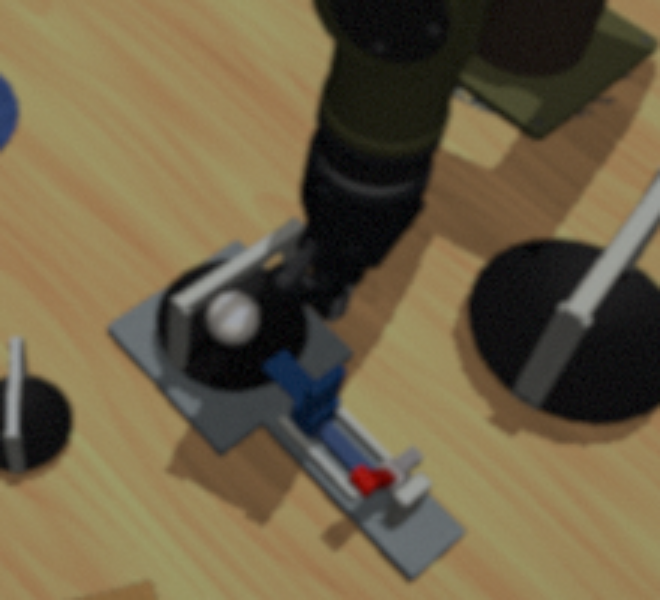

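The lever is over to the far side. Now I go down between the bar and the fin.

drive_tool(plan=[[-0.025, 0.0, 0.0, 0, 0.0], [-0.025, 0.0, 0.03, 0, 0.0], [-0.025, 0.0, 0.065, 0, 0.0], [-0.025, 0.0, 0.092, 0, 0.0], [-0.025, 0.0, 0.092, 0, 0.0]])

```text
clock: 5.03
tcp_pos: [0.4831, 0.1385, 0.0784]
orientation: [-0.002, 0.72, 0.694, -0.004]
force: [-0.3, -0.1, -0.2]
grip_width: 0.003
```

```bash
python3 -c "
from h import *
go((.493,.206,.082),88)
cap('wrist','w4.png')
s=cap('scene')['pixels'][130:330,270:490]; cv2.imwrite('pics/s4.png',cv2.resize(s,None,fx=3,fy=3)[:,:,::-1])"
```

```text
t 5.0333 tcp [0.4831 0.1385 0.0784] yaw 87.92 tilt 0.54 F [-0.3 -0.1 -0.2] g 0.003 q [ 0.28  0.37 -0.48  0.73  0.    1.89]
shift [ 0.0678  0.0074 -0.0038] turn -0.08
```

View pics/s4.png

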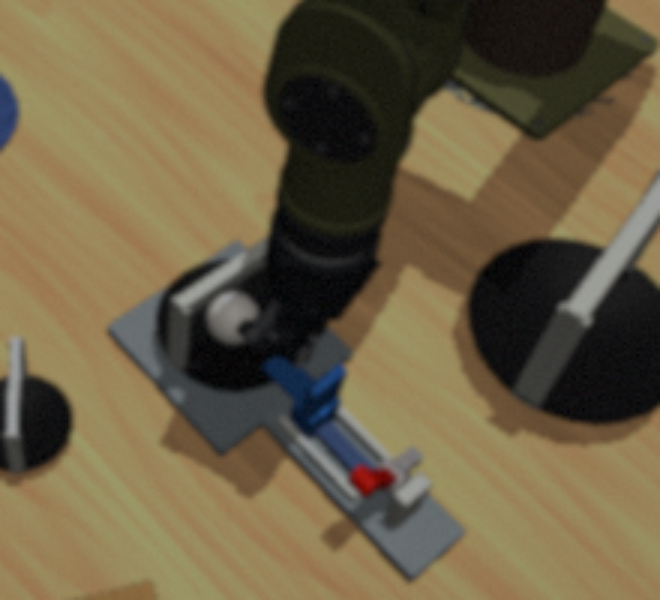

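View pics/w4.png

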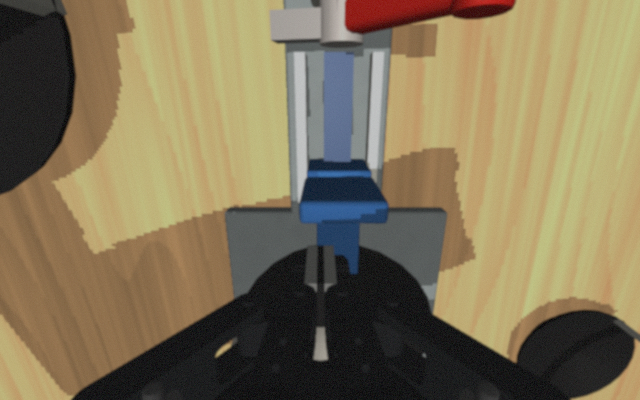

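drive_tool(plan=[[0.006, 0.005, 0, 0, 0.0], [0.016, 0.006, 0, 0, 0.0], [0.026, 0.006, 0, 0, 0.0], [0.036, 0.006, 0, 0, 0.0], [0.044, 0.006, 0, 0, 0.0]])

```text
clock: 5.55
tcp_pos: [0.4961, 0.1841, 0.0845]
orientation: [0.001, 0.72, 0.694, 0.001]
force: [1.0, -3.1, 0.9]
grip_width: 0.005
```

```bash
python3 -c "
from h import *
go((.493,.206,.082),88)"
```

```text
t 5.55 tcp [0.4961 0.1841 0.0845] yaw 87.9 tilt 0.18 F [ 1.  -3.1  0.9] g 0.005 q [ 0.36  0.39 -0.42  0.76 -0.    1.96]
shift [ 0.0217 -0.0039  0.0025] turn -0.1
```

drive_tool(plan=[[0.008, -0.001, 0, 0, 0.0], [0.015, -0.001, 0, 0, 0.0], [0.02, -0.001, 0, 0, 0.0], [0.024, -0.001, 0, 0, 0.0]])

```text
clock: 5.88
tcp_pos: [0.4942, 0.2063, 0.0832]
orientation: [0.001, 0.72, 0.694, -0.001]
force: [0.8, -12.6, 6.8]
grip_width: 0.001
```

```bash
python3 -c "
from h import *
go((.493,.206,.082),88)"
```

```text
t 5.8833 tcp [0.4942 0.2063 0.0832] yaw 87.88 tilt 0.15 F [  0.8 -12.6   6.8] g 0.001 q [ 0.4   0.41 -0.4   0.77 -0.    2.  ]
shift [-0.0004 -0.0012  0.0012] turn -0.12
```

drive_tool(plan=[[0.002, 0, 0, 0, 0.0], [0.003, 0, 0, 0, 0.0]])

```text
clock: 6.05
tcp_pos: [0.4942, 0.2064, 0.0833]
orientation: [0.003, 0.721, 0.693, -0.003]
force: [1.6, -13.7, 6.0]
grip_width: -0.004
```

drive_tool(plan=[[-0.01, 0, 0, 0, 0.0], [-0.025, 0, -0.02, 0, 0.0], [-0.03, 0, -0.06, 0, 0.02], [-0.03, 0, -0.1, 0, 0.03], [-0.04, 0, -0.12, -5, 0.045]])

```text
clock: 6.47
tcp_pos: [0.4944, 0.1712, 0.2072]
orientation: [-0.0, 0.688, 0.725, 0.003]
force: [0.7, 1.1, 1.2]
grip_width: 0.419
```

```bash
python3 - <<'E'
from h import *
go((.4905,.073,.20),178)
c=cap('top'); w=cloud(c); im=c['pixels']; hsv=cv2.cvtColor(im,cv2.COLOR_RGB2HSV)
s=im[160:275,180:345]; cv2.imwrite('pics/t5.png',cv2.resize(s,None,fx=4,fy=4)[:,:,::-1])
s=cap('scene')['pixels'][130:330,270:490]; cv2.imwrite('pics/s5.png',cv2.resize(s,None,fx=3,fy=3)[:,:,::-1])
E
```

```text
t 6.4667 tcp [0.4944 0.1712 0.2072] yaw 93.0 tilt 0.33 F [0.7 1.1 1.2] g 0.419 q [ 0.33  0.28 -0.24  1.05  0.    1.85]
shift [-0.0979 -0.0091  0.0068] turn -85.0
```

View pics/s5.png

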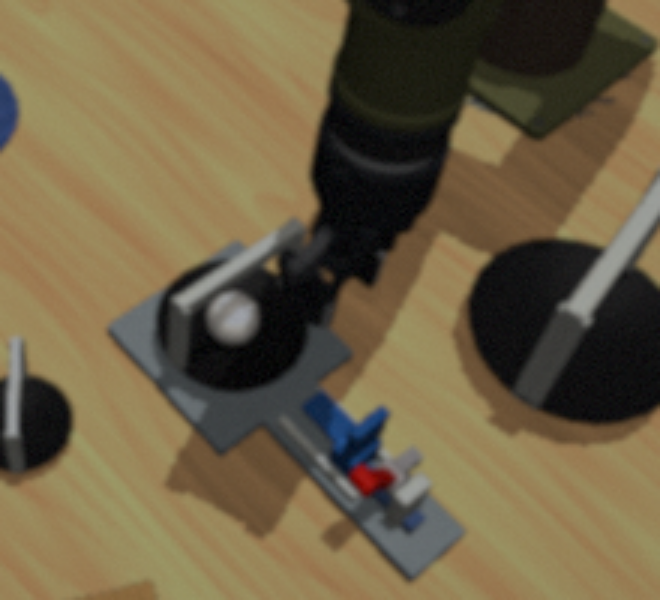

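The keeper is back at its stop and clear of the dish. Next I turn and move over the bar.

drive_tool(plan=[[-0.02, -0.002, 0, -7, 0.045], [-0.04, -0.004, 0, -14, 0.045], [-0.06, -0.006, 0, -21, 0.045], [-0.08, -0.008, 0, -28, 0.045], [-0.098, -0.009, 0, -35, 0.045]])

```text
clock: 6.98
tcp_pos: [0.4875, 0.0708, 0.2017]
orientation: [-0.002, 0.437, 0.899, -0.0]
force: [1.0, 0.2, -0.3]
grip_width: 0.53
```

drive_tool(plan=[[0, 0, 0, -7, 0.045], [0, 0, 0, -14, 0.045], [0, 0, 0, -21, 0.045], [0, 0, 0, -28, 0.045], [0, 0, 0, -35, 0.045]])

```text
clock: 7.4
tcp_pos: [0.4878, 0.0717, 0.2017]
orientation: [-0.002, 0.146, 0.989, 0.0]
force: [-0.8, 0.4, -0.1]
grip_width: 0.527
```

drive_tool(plan=[[0, 0, 0, -7, 0.045], [0, 0, 0, -14, 0.045], [0, 0, 0, -15, 0.045], [0, 0, 0, -15, 0.045]])

```text
clock: 7.73
tcp_pos: [0.4882, 0.0716, 0.2021]
orientation: [-0.001, 0.02, 1.0, 0.0]
force: [0.4, 0.2, 0.3]
grip_width: 0.525
```

```bash
python3 - <<'E'
from h import *
go((.4905,.073,.12),178)
c=cap('wrist','w6.png'); w=cloud(c)
s=cap('scene')['pixels'][130:330,270:490]; cv2.imwrite('pics/s6.png',cv2.resize(s,None,fx=3,fy=3)[:,:,::-1])
v,u=np.indices(w.shape[:2])
b=(np.abs(w[...,2]-.126)<.006)&(abs(w[...,0]-.49)<.08)&(abs(w[...,1]-.073)<.03)&(c['pixels'].mean(-1)>70)
p=w[b]; print(len(p), np.median(p,0)); print(cv2.minAreaRect((p[:,:2]*1000).astype(np.float32)))
E
```

```text
t 7.7333 tcp [0.4882 0.0716 0.2021] yaw 177.72 tilt 0.15 F [0.4 0.2 0.3] g 0.525 q [ 0.14  0.24 -0.31  1.03  0.    0.18]
shift [-0.0025  0.0015  0.0821] turn -0.28
2855 [0.48194996 0.07363951 0.12552825]
((491.2132873535156, 73.3476791381836), (15.95017147064209, 126.843994140625), 87.90727996826172)
```

View pics/w6.png

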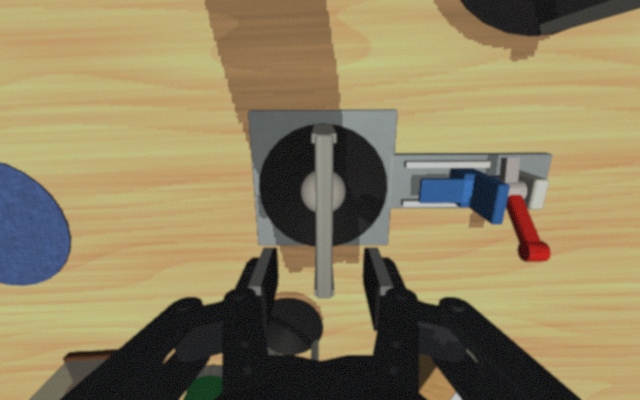

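View pics/s6.png

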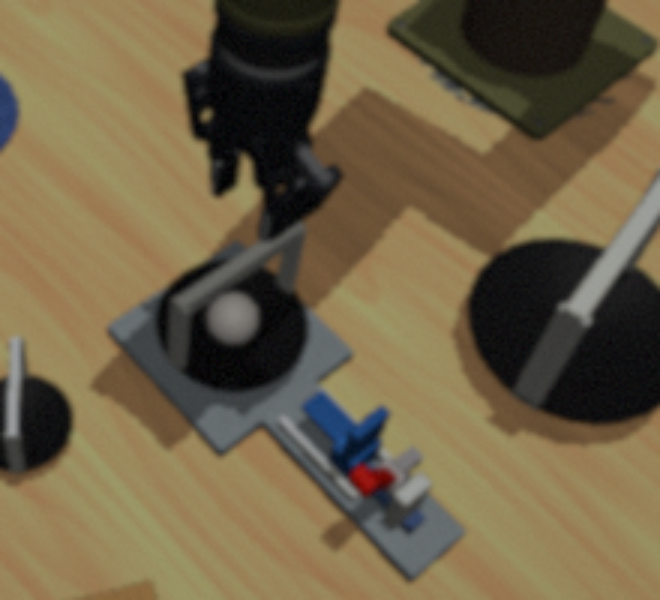

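drive_tool(plan=[[-0.003, 0.0015, 0.02, 0, 0.045], [-0.003, 0.0015, 0.045, 0, 0.045], [-0.003, 0.0015, 0.07, 0, 0.045], [-0.003, 0.0015, 0.083, 0, 0.045], [-0.003, 0.0015, 0.083, 0, 0.045]])

```text
clock: 8.25
tcp_pos: [0.4893, 0.0724, 0.1172]
orientation: [-0.003, 0.019, 1.0, -0.0]
force: [-0.1, -0.2, -0.5]
grip_width: 0.526
```

```bash
python3 - <<'E'
from h import *
go((.491,.0733,.119),177.9)
c=cap('wrist','w7.png')
E
```

```text
t 8.25 tcp [0.4893 0.0724 0.1172] yaw 177.77 tilt 0.38 F [-0.1 -0.2 -0.5] g 0.526 q [ 0.15  0.31 -0.44  0.82  0.    0.19]
shift [-0.0016  0.0009 -0.0018] turn -0.13
```

View pics/w7.png

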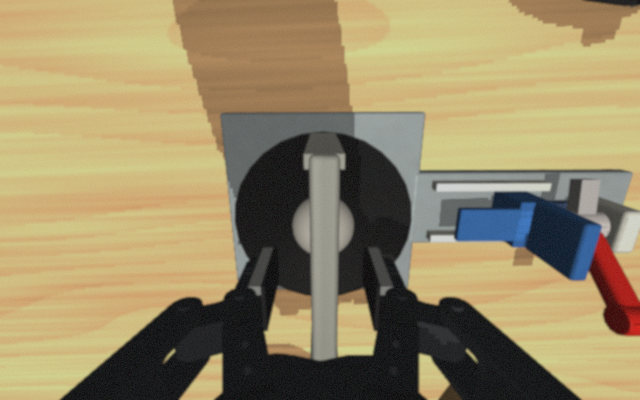

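drive_tool(plan=[[-0.0005, 0.0005, 0, 0, 0.036], [-0.0005, 0.0005, 0, 0, 0.028], [-0.0005, 0.0005, 0, 0, 0.022], [-0.0005, 0.0005, 0, 0, 0.018], [-0.0005, 0.0005, 0, 0, 0.015]], squeeze=50)

```text
clock: 8.72
tcp_pos: [0.4932, 0.0733, 0.1211]
orientation: [0.001, 0.019, 1.0, 0.0]
force: [-0.6, 0.1, -0.7]
grip_width: 0.177
```

drive_tool(plan=[[0, 0, 0, 0, 0.014], [0, 0, 0, 0, 0.013], [0, 0, 0, 0, 0.012], [0, 0, 0, 0, 0.01], [0, 0, 0, 0, 0.005]])

```text
clock: 9.13
tcp_pos: [0.493, 0.0736, 0.1207]
orientation: [0.0, 0.019, 1.0, 0.001]
force: [-0.7, 2.7, 3.0]
grip_width: 0.13
```

drive_tool(plan=[[0, 0, 0, 0, 0.003], [0, 0, 0, 0, 0.0], [0, 0, 0, 0, 0.0], [0, 0, 0, 0, 0.0]])

```text
clock: 9.47
tcp_pos: [0.4931, 0.0736, 0.1207]
orientation: [0.0, 0.019, 1.0, 0.0]
force: [-1.1, 2.9, 5.7]
grip_width: 0.129
```

```bash
python3 - <<'E'
from h import *
go((.491,.0733,.119),177.9)
c=cap('wrist','w8.png')
s=cap('scene')['pixels'][130:330,270:490]; cv2.imwrite('pics/s8.png',cv2.resize(s,None,fx=3,fy=3)[:,:,::-1])
E
```

```text
t 9.4667 tcp [0.4931 0.0736 0.1207] yaw 177.87 tilt 0.07 F [-1.1  2.9  5.7] g 0.129 q [ 0.15  0.31 -0.44  0.82  0.    0.18]
shift [ 0.002  -0.0004  0.0017] turn -0.03
```

View pics/w8.png

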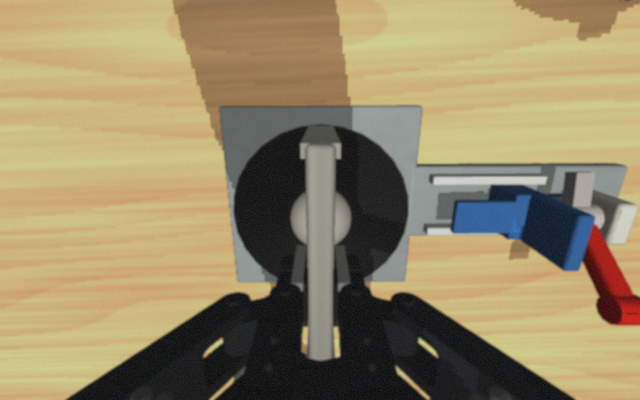

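View pics/s8.png

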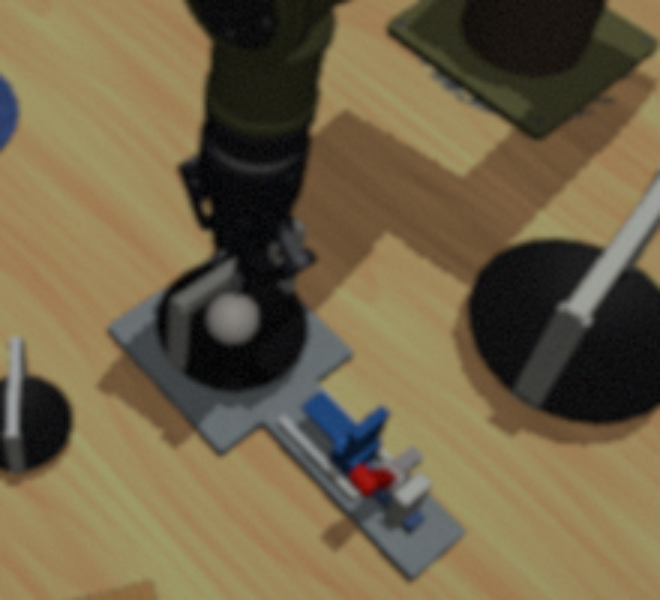

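Gripped at 11 mm, centred and level. Now a gentle lift with ramps.

drive_tool(plan=[[0, 0, -0.001, 0, 0.0], [0, 0, -0.003, 0, 0.0], [0, 0, -0.006, 0, 0.0], [0, 0, -0.009, 0, 0.0], [0, 0, -0.012, 0, 0.0]])

```text
clock: 9.98
tcp_pos: [0.4923, 0.0729, 0.1322]
orientation: [-0.0, 0.019, 1.0, -0.0]
force: [0.1, -0.2, -1.9]
grip_width: 0.133
```

drive_tool(plan=[[0, 0, -0.003, 0, 0.0], [0, 0, -0.006, 0, 0.0], [0, 0, -0.009, 0, 0.0], [0, 0, -0.011, 0, 0.0], [0, 0, -0.012, 0, 0.0]])

```text
clock: 10.4
tcp_pos: [0.4929, 0.0732, 0.1448]
orientation: [0.0, 0.019, 1.0, 0.0]
force: [-0.2, -0.1, -2.4]
grip_width: 0.131
```

```bash
python3 - <<'E'
from h import *
go((.491,.0733,.212),177.9)
c=cap('wrist','w9.png')
s=cap('scene')['pixels'][130:330,270:490]; cv2.imwrite('pics/s9.png',cv2.resize(s,None,fx=3,fy=3)[:,:,::-1])
E
```

```text
t 10.4 tcp [0.4929 0.0732 0.1448] yaw 177.86 tilt 0.04 F [-0.2 -0.1 -2.4] g 0.131 q [ 0.15  0.29 -0.4   0.88 -0.    0.18]
shift [ 0.0019  0.     -0.0672] turn -0.04
```

View pics/w9.png

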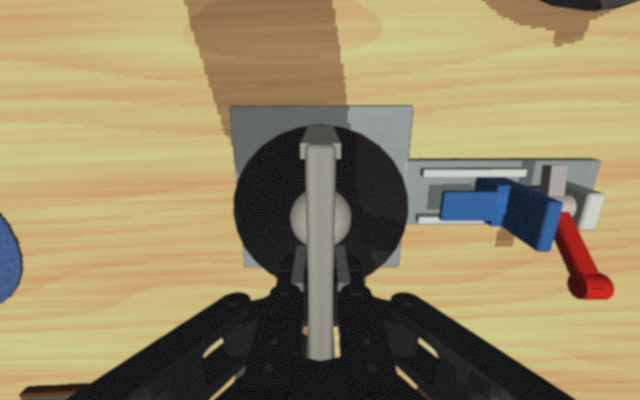

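View pics/s9.png

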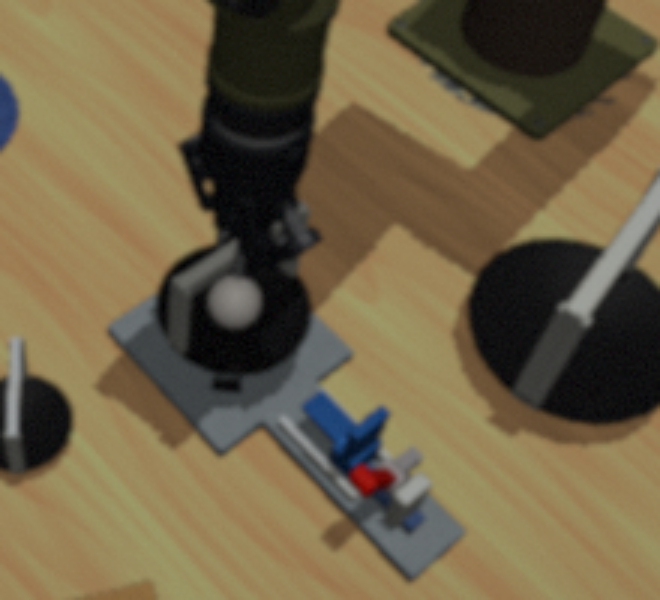

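The dish is lifted level with the ball centred; in the wrist view they are at the same pixels as before. I keep lifting.

drive_tool(plan=[[0, 0, -0.002, 0, 0.0], [0, 0, -0.006, 0, 0.0], [0, 0, -0.012, 0, 0.0], [0, 0, -0.019, 0, 0.0], [0, 0, -0.026, 0, 0.0]])

```text
clock: 10.92
tcp_pos: [0.4928, 0.0732, 0.1711]
orientation: [0.0, 0.019, 1.0, 0.0]
force: [-0.1, -0.0, -2.6]
grip_width: 0.133
```

drive_tool(plan=[[0, 0, -0.007, 0, 0.0], [0, 0, -0.014, 0, 0.0], [0, 0, -0.021, 0, 0.0], [0, 0, -0.027, 0, 0.0], [0, 0, -0.032, 0, 0.0]])

```text
clock: 11.33
tcp_pos: [0.4929, 0.0732, 0.2032]
orientation: [0.0, 0.019, 1.0, 0.0]
force: [-0.2, 0.7, -2.0]
grip_width: 0.13
```

drive_tool(plan=[[0, 0, -0.004, 0, 0.0], [0, 0, -0.007, 0, 0.0], [0, 0, -0.009, 0, 0.0], [0, 0, -0.009, 0, 0.0]])

```text
clock: 11.67
tcp_pos: [0.4928, 0.0732, 0.2116]
orientation: [0.0, 0.019, 1.0, 0.0]
force: [0.8, -0.4, -2.5]
grip_width: 0.131
```

```bash
python3 - <<'E'
from h import *
go((.5294,-.3037,.212),87.87)
E
```

```text
t 11.6667 tcp [0.4928 0.0732 0.2116] yaw 177.86 tilt 0.03 F [ 0.8 -0.4 -2.5] g 0.131 q [ 0.15  0.24 -0.28  1.05  0.    0.18]
shift [-0.0506 -0.3753 -0.0004] turn 89.99
```

Now the quarter turn in place.

drive_tool(plan=[[0, 0, 0, 1, 0.0], [0, 0, 0, 3, 0.0], [0, 0, 0, 6, 0.0], [0, 0, 0, 10, 0.0], [0, 0, 0, 14, 0.0]])

```text
clock: 12.08
tcp_pos: [0.4924, 0.0731, 0.2108]
orientation: [-0.0, 0.142, 0.99, -0.0]
force: [0.3, -0.6, -2.9]
grip_width: 0.131
```

drive_tool(plan=[[0, 0, 0, 4, 0.0], [0, 0, 0, 8, 0.0], [0, 0, 0, 12, 0.0], [0, 0, 0, 16, 0.0], [0, 0, 0, 20, 0.0]])

```text
clock: 12.5
tcp_pos: [0.4924, 0.0731, 0.2108]
orientation: [-0.0, 0.312, 0.95, -0.0]
force: [-0.1, -0.2, -3.3]
grip_width: 0.13
```

drive_tool(plan=[[0, 0, 0, 4, 0.0], [0, 0, 0, 8, 0.0], [0, 0, 0, 12, 0.0], [0, 0, 0, 16, 0.0], [0, 0, 0, 20, 0.0]])

```text
clock: 12.92
tcp_pos: [0.4923, 0.0731, 0.2108]
orientation: [-0.0, 0.472, 0.881, -0.0]
force: [-0.4, 0.0, -2.6]
grip_width: 0.136
```

drive_tool(plan=[[0, 0, 0, 4, 0.0], [0, 0, 0, 8, 0.0], [0, 0, 0, 12, 0.0], [0, 0, 0, 16, 0.0], [0, 0, 0, 20, 0.0]])

```text
clock: 13.33
tcp_pos: [0.4923, 0.0731, 0.2108]
orientation: [-0.0, 0.618, 0.786, -0.0]
force: [0.5, -0.8, -3.2]
grip_width: 0.13
```

drive_tool(plan=[[0, 0, 0, 4, 0.0], [0, 0, 0, 8, 0.0], [0, 0, 0, 12, 0.0], [0, 0, 0, 15, 0.0], [0, 0, 0, 16, 0.0]])

```text
clock: 13.75
tcp_pos: [0.4924, 0.0731, 0.2109]
orientation: [-0.0, 0.721, 0.693, -0.0]
force: [-0.1, -0.9, -1.9]
grip_width: 0.132
```

```bash
python3 - <<'E'
from h import *
go((.5294,-.3037,.212),87.87)
c=cap('wrist','w10.png')
E
```

```text
t 13.75 tcp [0.4924 0.0731 0.2109] yaw 87.74 tilt 0.05 F [-0.1 -0.9 -1.9] g 0.132 q [ 0.15  0.24 -0.28  1.05  0.    1.76]
shift [-0.3751  0.0518 -0.0011] turn -0.13
```

View pics/w10.png

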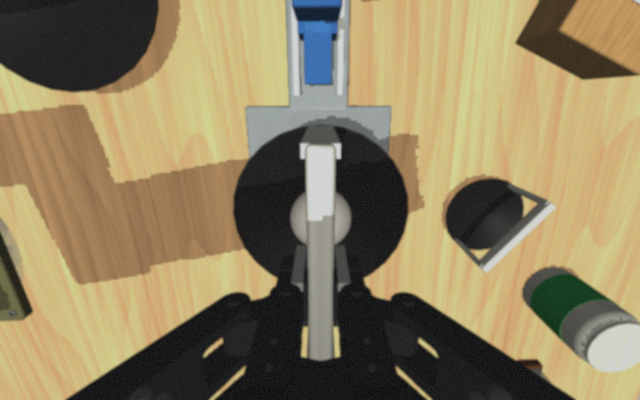

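The dish is turned 89.9–90° with the ball still centred. Now the transfer to the mat.

drive_tool(plan=[[-0.001, 0.0001, 0, 0, 0.0], [-0.0035, 0.0005, 0, 0, 0.0], [-0.0075, 0.001, 0, 0, 0.0], [-0.013, 0.0018, 0, 0, 0.0], [-0.02, 0.0027, 0, 0, 0.0]])

```text
clock: 14.22
tcp_pos: [0.4947, 0.0526, 0.2113]
orientation: [0.0, 0.72, 0.694, -0.0]
force: [-0.5, -0.9, -2.9]
grip_width: 0.129
```

drive_tool(plan=[[-0.008, 0.0011, 0, 0, 0.0], [-0.016, 0.0022, 0, 0, 0.0], [-0.024, 0.0033, 0, 0, 0.0], [-0.032, 0.0044, 0, 0, 0.0], [-0.04, 0.0055, 0, 0, 0.0]])

```text
clock: 14.63
tcp_pos: [0.4987, 0.0119, 0.2113]
orientation: [0.0, 0.72, 0.694, 0.0]
force: [-0.3, -0.3, -2.1]
grip_width: 0.132
```

drive_tool(plan=[[-0.008, 0.0011, 0, 0, 0.0], [-0.016, 0.0022, 0, 0, 0.0], [-0.024, 0.0033, 0, 0, 0.0], [-0.032, 0.0044, 0, 0, 0.0], [-0.04, 0.0055, 0, 0, 0.0]])

```text
clock: 15.05
tcp_pos: [0.5027, -0.0281, 0.2113]
orientation: [-0.0, 0.72, 0.694, -0.0]
force: [0.6, -0.4, -2.8]
grip_width: 0.127
```

drive_tool(plan=[[-0.008, 0.0011, 0, 0, 0.0], [-0.016, 0.0022, 0, 0, 0.0], [-0.024, 0.0033, 0, 0, 0.0], [-0.032, 0.0044, 0, 0, 0.0], [-0.04, 0.0055, 0, 0, 0.0]])

```text
clock: 15.47
tcp_pos: [0.5067, -0.0682, 0.2113]
orientation: [-0.0, 0.72, 0.694, 0.0]
force: [-0.3, 0.1, -2.7]
grip_width: 0.132
```

drive_tool(plan=[[-0.008, 0.0011, 0, 0, 0.0], [-0.016, 0.0022, 0, 0, 0.0], [-0.024, 0.0033, 0, 0, 0.0], [-0.032, 0.0044, 0, 0, 0.0], [-0.04, 0.0055, 0, 0, 0.0]])

```text
clock: 15.88
tcp_pos: [0.5107, -0.1084, 0.2113]
orientation: [-0.0, 0.72, 0.694, 0.0]
force: [0.6, 0.3, -2.1]
grip_width: 0.131
```

drive_tool(plan=[[-0.008, 0.0011, 0, 0, 0.0], [-0.016, 0.0022, 0, 0, 0.0], [-0.024, 0.0033, 0, 0, 0.0], [-0.032, 0.0044, 0, 0, 0.0], [-0.04, 0.0055, 0, 0, 0.0]])

```text
clock: 16.3
tcp_pos: [0.5147, -0.1486, 0.2113]
orientation: [0.0, 0.72, 0.694, 0.0]
force: [-0.3, -0.0, -2.3]
grip_width: 0.133
```

drive_tool(plan=[[-0.008, 0.0011, 0, 0, 0.0], [-0.016, 0.0022, 0, 0, 0.0], [-0.024, 0.0033, 0, 0, 0.0], [-0.032, 0.0044, 0, 0, 0.0], [-0.04, 0.0055, 0, 0, 0.0]])

```text
clock: 16.72
tcp_pos: [0.5188, -0.1888, 0.2113]
orientation: [-0.0, 0.72, 0.694, 0.0]
force: [-0.3, 0.2, -1.5]
grip_width: 0.13
```

drive_tool(plan=[[-0.008, 0.0011, 0, 0, 0.0], [-0.016, 0.0022, 0, 0, 0.0], [-0.024, 0.0033, 0, 0, 0.0], [-0.032, 0.0044, 0, 0, 0.0], [-0.04, 0.0055, 0, 0, 0.0]])

```text
clock: 17.13
tcp_pos: [0.5227, -0.229, 0.2113]
orientation: [-0.0, 0.72, 0.694, -0.0]
force: [0.7, -0.2, -2.8]
grip_width: 0.132
```

drive_tool(plan=[[-0.008, 0.0011, 0, 0, 0.0], [-0.016, 0.0022, 0, 0, 0.0], [-0.024, 0.0033, 0, 0, 0.0], [-0.032, 0.0044, 0, 0, 0.0], [-0.04, 0.0055, 0, 0, 0.0]])

```text
clock: 17.55
tcp_pos: [0.5267, -0.2691, 0.2113]
orientation: [-0.0, 0.72, 0.694, -0.0]
force: [0.3, 0.6, -2.3]
grip_width: 0.131
```

drive_tool(plan=[[-0.008, 0.0011, 0, 0, 0.0], [-0.015, 0.002, 0, 0, 0.0], [-0.021, 0.0029, 0, 0, 0.0], [-0.026, 0.0036, 0, 0, 0.0], [-0.03, 0.0041, 0, 0, 0.0]])

```text
clock: 17.97
tcp_pos: [0.5297, -0.2991, 0.2112]
orientation: [-0.0, 0.72, 0.694, -0.0]
force: [-0.3, 0.3, -2.6]
grip_width: 0.13
```

drive_tool(plan=[[-0.003, 0.0004, 0, 0, 0.0], [-0.005, 0.0007, 0, 0, 0.0], [-0.006, 0.0009, 0, 0, 0.0], [-0.0065, 0.001, 0, 0, 0.0], [-0.0065, 0.001, 0, 0, 0.0]])

```text
clock: 18.38
tcp_pos: [0.5304, -0.3049, 0.2113]
orientation: [-0.0, 0.72, 0.694, 0.0]
force: [0.4, 0.3, -2.6]
grip_width: 0.133
```

drive_tool(plan=[[0, 0, 0, 0, 0.0], [0, 0, 0, 0, 0.0], [0, 0, 0, 0, 0.0], [0, 0, 0, 0, 0.0]])

```text
clock: 18.72
tcp_pos: [0.5304, -0.3048, 0.2113]
orientation: [-0.0, 0.72, 0.694, 0.0]
force: [0.1, 0.3, -2.7]
grip_width: 0.133
```

```bash
python3 - <<'E'
from h import *
go((.5294,-.3055,.2115),87.87)
cap('wrist','w11.png');cap('scene','s11.png');c=cap('top','t11.png')
w=cloud(c);v,u=np.indices(w.shape[:2])
b=(np.abs(w[...,2]-.217)<.012)&(abs(w[...,0]-.53)<.03)&(abs(w[...,1]+.304)<.09)
p=w[b]; print(len(p)); 
if len(p)>20: print(np.median(p,0),cv2.minAreaRect((p[:,:2]*1000).astype(np.float32)))
E
```

```text
t 18.7167 tcp [ 0.5304 -0.3048  0.2113] yaw 87.88 tilt 0.0 F [ 0.1  0.3 -2.7] g 0.133 q [-0.52  0.43  0.    1.15  0.    1.09]
shift [-0.0007 -0.001  -0.0002] turn 0.01
287
[ 0.53108022 -0.27539482  0.21710032] ((536.4705200195312, -273.9566955566406), (68.3197250366211, 37.80470275878906), 76.33797454833984)
```

View pics/w11.png

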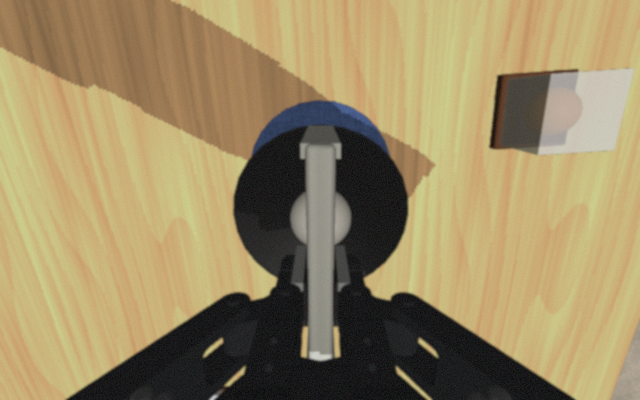

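View pics/s11.png

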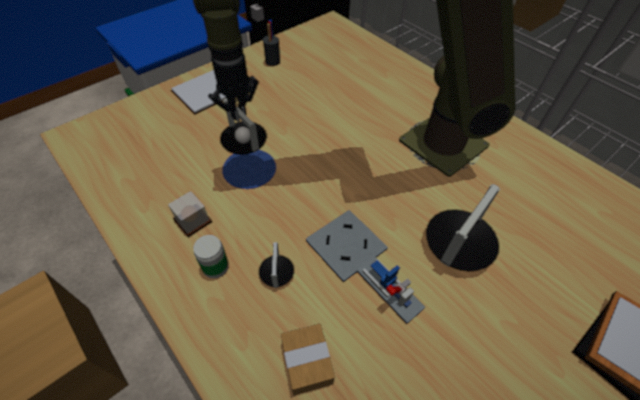

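View pics/t11.png

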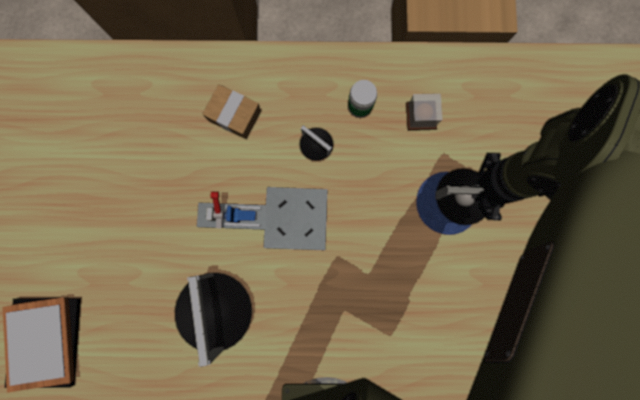

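```bash
python3 - <<'E'
from h import *
a=cv2.imread('pics/top0.png').astype(int);c=cap('top');b=c['pixels'][:,:,::-1].astype(int)
for n,(x0,x1,y0,y1) in dict(carton=(195,270,75,145),tin=(340,385,70,125),case=(400,450,85,140),big=(170,260,265,375),small=(295,338,120,165)).items(): print(n,np.abs(a-b)[y0:y1,x0:x1].mean().round(2))
hsv=cv2.cvtColor(c['pixels'],cv2.COLOR_RGB2HSV);w=cloud(c);H,S,V=[hsv[...,i].astype(int) for i in range(3)]
v,u=np.indices(H.shape);r=((H<6)|(H>174))&(S>150)&(V>60)&(u>185)&(u<340)&(v>170)&(v<265)
r&=(v<201); print('lever end',ray(c,u[r].mean(),v[r].mean(),.097),'expect ~.536,.2515')
m=(H>100)&(H<125)&(S>120)&(w[...,2]>.075)&(w[...,2]<.1)&(u<300);print('fin',ray(c,u[m].mean(),v[m].mean(),.087),'expect ~.495,.2207')
go((.5294,-.3055,.2115),87.87)
E
```

```text
carton 10.63
tin 10.69
case 10.26
big 8.11
small 8.15
lever end [0.5340168  0.25112874 0.097     ] expect ~.536,.2515
fin [0.49449491 0.22028733 0.087     ] expect ~.495,.2207
t 18.9167 tcp [ 0.5304 -0.3049  0.2113] yaw 87.87 tilt 0.0 F [-0.2 -0.2 -2. ] g 0.129 q [-0.52  0.43  0.    1.15 -0.    1.09]
shift [-0.0006 -0.001  -0.0002] turn 0.0
```

```bash
python3 -c "
from h import *
print(ctrl.close_job())"
```

```text
the job is handed in; nothing more can be done
None
```

I freed the middle-sized dish, turned it a quarter turn and handed the job in at about 19 s. The arm is still holding the dish level over the middle of the mat.

- **Lever and keeper:** I pushed each to its stop, where the force rose to about 14 N. The top camera then put both within about 2 mm of where they should be.
- **Dish:** It turned 90.0° from how it sat. The last readings were 0.0° tilt, within about 1–2 mm of the mat's middle. By the arm's reading, the underside is about 10 cm above the mat. My try at measuring the handle bar from the top camera failed because the arm hid part of it.
- **Ball:** It sat at the same spot in the wrist picture at every check after the grip, and the fingers stayed clear of it.
- **Tin, carton and case:** They sit at the same places in the before and after pictures. The pixel comparison was no real test: it gave an even difference of 8–11 levels everywhere, including on untouched objects.
- **Close pass:** The gripper came close to the big look-alike dish while going down beside the lever, but the force there was only about 1 N.

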